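# Set the blank speed selector of a decorating turntable by its clicks and start it

## Task

The speed markings of the decorating turntable are worn off, so set it by feel: turn the black selector knob anticlockwise, gently, until it comes up against its end stop, without forcing the stop, then turn it clockwise exactly three clicks and let go. Only then press the green start button fully in and let it come out again; leave the bowl on the platter and all the paint things on the table alone.

Things in the scene. Friction and masses are not known exactly. Their poses are not given: they have to be found in the camera images.
- turntable: Decorating turntable, fixed: white case 260 x 200 mm, 60 mm high; place and yaw differ each time. Origin under its centre at table height; at yaw 0 x points away from the robot, z up. Aluminium platter 150 mm across, top at 75 mm, centred 50 mm along +x, with a wooden bowl on it (rim at 105 mm). A grey deck (top at 60 mm) on the near (-x) side carries selector and button.
- selector_axis (a point): On the selector knob's vertical axis at (-85, 50, 83) mm in the turntable's frame, 23 mm above the deck: a good height to grip. Belongs to the case, does not turn. The knob is black, round, ribbed, 40 mm across, its top 35 mm above the deck, with no pointer or marks. It has five click places, evenly spaced, 20 to 35 degrees apart; it starts at or between any but the one at the anticlockwise stop.
- selector_top (a point): Centre of the knob's top (case frame, does not turn). Torque: leaving a place takes about 0.25 N m, it fades to zero halfway, then turns round and pulls up to 0.2 N m into the next place; let go near a place, the knob settles there. The place at the anticlockwise stop (seen from above) is zero clicks. Where the stops lie on the case differs each time and cannot be seen.
- selector_foot (a point): Foot of the knob's axis on the deck (case frame). The end stops inside lie about 3 degrees beyond the first and the last place: there the torque rises steeply past 0.35 N m and does not turn round. More than about 0.6 N m on a stop damages it. Gripped with about 35 N the knob does not slip in normal turning.
- start_top (a point): Centre of the top of the green start button, 24 mm across, on a black collar 40 mm across and 12 mm high; 81 mm above the table at (-85, -50) mm in the turntable's frame, 100 mm from the selector. Pressed straight down.
- start (a joint): Travel of the start button in m: 0 out, 0.005 fully in; sprung, fully in takes 4 N; comes out again when let go.
- bowl: Turned wooden bowl, 100 mm across, 30 mm high, loose on the platter; origin under its centre. Leave it alone.
- pot_red: Closed white paint pot with a red lid, 60 mm across, 58 mm high, loose on the table; origin under its centre. Leave it alone.
- pot_green: Closed white paint pot with a green lid, 60 mm across, 58 mm high, loose on the table; origin under its centre. Leave it alone.

How it is judged (in metres and radians):
On the way, in this order (a step that is already met when the one before it is completed fails the run):
1. the selector is turned back to its anticlockwise end stop (horizontal distance between mark and place0 below 0.0043 m), for 0.1 s.
2. the selector rests three clicks clockwise from the stop, let go (horizontal distance between mark and place3 below 0.0043 m and contact force between the fingers and selector_c0 below 0.1 N), for 0.2 s.
3. the start button is pressed in (value of joint start above 0.004 m), for 0.05 s.
At the end, for the whole second after the job is handed in: the selector is in its third click place from the anticlockwise stop (within about 7 degrees) and stays there, the start button has been pressed and is out again (horizontal distance between mark and place3 below 0.0043 m and value of joint start below 0.001 m); the robot touches nothing.
It fails at once if the end stop is loaded with more than about 0.6 N m (contact force between any of stop_low, stop_high and lug above 20 N).
It fails at once if the start button is pressed while the selector is not three clicks from its stop (value of joint start above 0.0025 m and horizontal distance between mark and place3 above 0.006 m).
It fails at once if the bowl, a paint pot, the mug, the brush or the painted board is pushed away by more than 20 mm (distance of any of bowl, pot_red, pot_green, pot_ochre, mug, brush, plaque from where it was at the start of the episode above 0.02 m).
It also fails if it takes over 72 s, if anything falls off the work surface, if the arm or the gripper's body presses on something with over 40 N, if the wrist force passes 120 N, or if a joint passes its speed limit or range.

## Robot

A 6-joint arm with a two-finger parallel gripper is mounted at the origin on the work surface. World frame = base frame: x ahead of the robot, y to its left, z up, the work surface at z = 0. Lengths are in mm, angles in rad, forces in N, time in s.
With the tool pointing down it reaches from about 350 to 875 mm from the base axis. Payload 4.2 kg.
Tool frame: the origin (TCP) lies midway between the tips of the shut fingers; the grasp point (between the pads) lies 19 mm behind it; z points along the fingers, y is the direction in which the jaws open and shut (so a half turn about z gives the same grasp; the last joint's range is limited). The gripper opens to 85 mm and grips with 20 to 120 N. Pads are 22 mm wide; open, the fingers measure 114 mm over their backs; the gripper's body (76 mm by 85 mm) begins 54 mm behind the grasp point. The pads swing forward as they close: fully open they stand 13 mm farther back than shut.
Start: joints at [-1.006, 0.385, 0.008, 0, -1.194, -0.259], TCP at [188.176, -595.977, 231.312] pointing down, gripper open.
Joint ranges: [-3.14, 3.14], [-1.21, 2.06], [-1.07, 1.41], [-3.16, 2.05], [-2.99, -0.16], [-3.1, 3.1]. Speed limits (rad/s): [2.79, 2.79, 3.14, 3.14, 3.14, 3.14].

## Interface

Orientations are given as a unit quaternion [x, y, z, w].
In Python, from bench import arm gives the robot as it stands.
- The arm moves only by the tool servo_tool, never from a script. Its argument "rows" is a list of rows, each an object of numbers: "fingers": the finger opening in cm, from 0 to 8.54; "x", "y", "z": the shift along the tool's x, y, z in cm; "turn": the turn about the tool's z in degrees. A call has 1 to 10 rows; each row shifts and turns the commanded pose from where the row before left it, along the tool's axes as they then stand; what a row does not reach is not made up. A row lasts 1/12 s, in which the tool goes at most 41.7 mm and 7.16 degrees, less where a joint would pass 70% of its speed; a pose out of reach is approached as far as the arm can. A call is refused whole if a number of a shift passes 4.17 or a number of a turn 7.16, either way. A call with a gripper value outside its range is refused whole. The fingers move at their own pace and stop on an object; the grip force is fixed at half the most. Time passes only in rows, so rows that do not move let the fingers close. It gives the time, the measured TCP pose, the force and the opening at its end, in the units of the state.
- arm.read_state(): the state, without advancing time (a new reading comes with each control period).
- arm.get_image(name): name is "side" or "top"; returns (picture, depth): 480x640x3 uint8, red, green, blue; 480x640 float32, mm along the optical axis (not along the pixel's ray), 0 where there is no reading.
- arm.camera_model(name): a dict with "fx", "fy", "cx", "cy" (pixels), "k1" (the pictures are not rectified: a ray, as slopes to the right and down, at radius r is drawn at 1 + k1 r^2 times it, then the intrinsics apply), "pose" (4x4, takes a point from camera to world coordinates). Camera axes: x right, y down, z forward; pixel columns grow to the right and rows downward; lengths in mm; the calibration is good to about 2 mm. A picture is of the moment at which its call begins. camera_model takes no time and is no camera call.
- arm.job_done(): hands the job in, once; it reports no verdict.
The state is a dict: "clock": time; "joints": joint angles; "joint_vel": joint speeds; "joint_efforts": joint torques, N m; "position": TCP position; "ee_rot": TCP orientation; "contact_force": force on the tool from outside, world axes, zero at the start; "wrist_torque": the same for the moment, N m; "gripper_width": finger opening in mm.
Only numpy, scipy, OpenCV 4.12 (cv2) and the standard library are available. Lean on these libraries where they do the work, as an engineer would, in place of code of your own. Each camera call takes 0.05 s, during which the arm holds its last target.

## Working session

There is one attempt and no reset: what is moved stays moved. The work goes in short steps, Python scripts to look and compute and a tool call to move; the robot and the scene stay as the last step left them, time stands still between calls to the robot, and variables do not carry over. Pictures are saved under pics/ and viewed, and the job is handed in when it is done.

Besides the shell and the picture viewer there is one more tool, called as a command line: name --argument value ..., lists and objects as JSON in quotes. servo_tool: Moves the arm, as the interface text tells. Its arguments: {"type":"object","properties":{"rows":{"type":"array","items":{"type":"object","properties":{"fingers":{"type":"number"},"x":{"type":"number"},"y":{"type":"number"},"z":{"type":"number"},"turn":{"type":"number"}}}}},"required":["rows"]}

```bash
mkdir -p pics; ls; python3 - <<'E'
from bench import arm
import cv2,numpy as np
for n in ("top","side"):
    p,d=arm.get_image(n); cv2.imwrite(f"pics/{n}0.png",p[:,:,::-1]); np.save(f"pics/{n}0.npy",d)
    m=arm.camera_model(n); print(n,{k:(np.round(v,4).tolist()) for k,v in m.items()})
s=arm.read_state(); print(s)
E
```

```text
pics
top {'fx': 546.0196, 'fy': 546.0196, 'cx': 335.377, 'cy': 239.0409, 'k1': -0.143, 'pose': [[-0.0155, -0.9936, 0.1122, 518.2194], [-0.9994, 0.0119, -0.0334, 90.5828], [0.0318, -0.1126, -0.9931, 1064.1423], [0.0, 0.0, 0.0, 1.0]]}
side {'fx': 614.3884, 'fy': 614.3884, 'cx': 313.4088, 'cy': 238.2427, 'k1': -0.103, 'pose': [[-0.9604, -0.1828, 0.2104, 406.0206], [-0.2787, 0.6114, -0.7406, 870.0699], [0.0068, -0.7699, -0.6382, 769.0456], [0.0, 0.0, 0.0, 1.0]]}
{'clock': 0.1, 'joints': array([-1.00639446e+00,  3.85473971e-01,  6.73059484e-03, -4.28515376e-04,
       -1.19400826e+00, -2.58622858e-01]), 'joint_vel': array([ 0.00062511, -0.00181777,  0.00186574,  0.00165925, -0.00034203,
       -0.00018816]), 'joint_efforts': array([-4.91454557e-04, -3.93322241e+01,  1.88927972e+01,  4.19795573e+00,
       -2.59591034e-03,  4.70539788e-06]), 'position': array([ 188.00991403, -595.48756692,  230.32289278]), 'ee_rot': array([-1.52216380e-01,  9.88346689e-01,  9.75697390e-04, -2.08533346e-04]), 'contact_force': array([-0.01664678, -0.167979  , -0.61459728]), 'wrist_torque': array([-0.02622441,  0.00141917, -0.00046932]), 'gripper_width': 85.38720525786226}
```

View pics/top0.png

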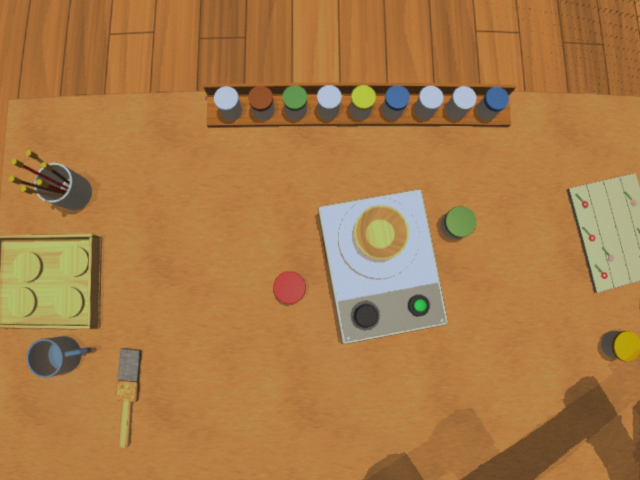

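View pics/side0.png

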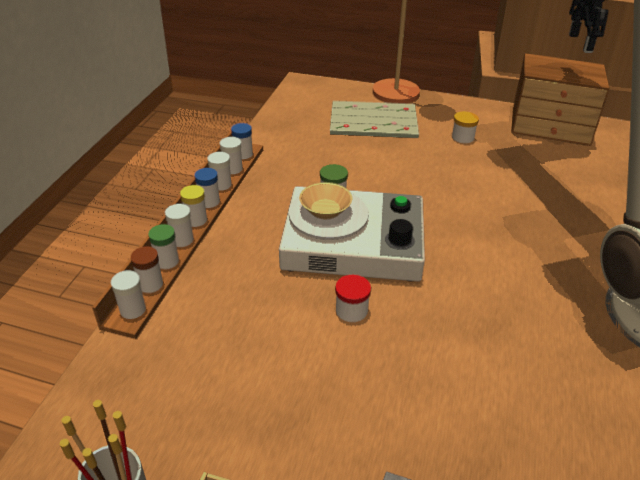

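Top view: knob at about (366,315), green button at (419,306), red pot (289,288), green pot (460,222). I'll enlarge both to read the edges more exactly.

```bash
python3 - <<'E'
import cv2
a=cv2.imread('pics/top0.png')[270:350,320:460]; cv2.imwrite('pics/t1.png',cv2.resize(a,None,fx=5.6,fy=5.6,interpolation=cv2.INTER_CUBIC))
a=cv2.imread('pics/side0.png')[180:280,350:450]; cv2.imwrite('pics/s1.png',cv2.resize(a,None,fx=6,fy=6,interpolation=cv2.INTER_CUBIC))
E
```

```text
(no output)
```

View pics/t1.png

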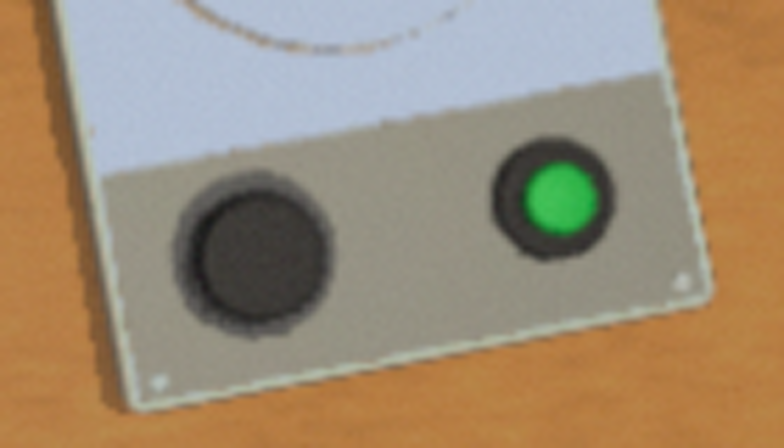

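View pics/s1.png

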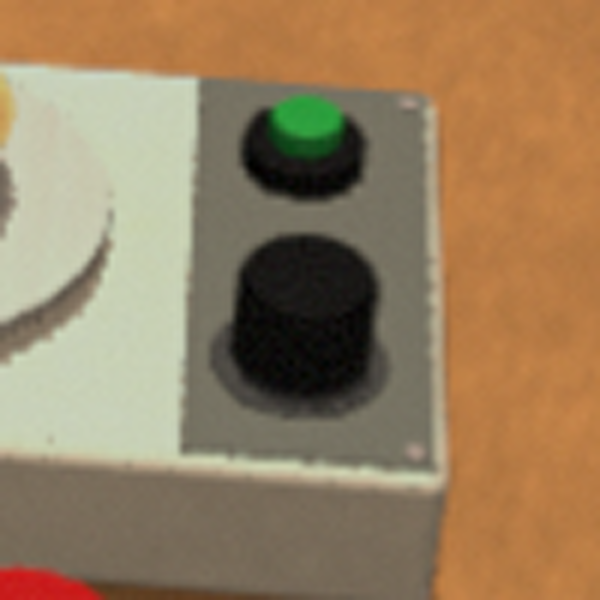

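```bash
cat > h.py <<'E'
from bench import arm
import cv2,numpy as np
def ray(n,uv):
    m=arm.camera_model(n)
    K=np.array([[m['fx'],0,m['cx']],[0,m['fy'],m['cy']],[0,0,1]])
    p=cv2.undistortPoints(np.array([[uv]],float),K,np.array([m['k1'],0,0,0.]))[0,0]
    T=np.array(m['pose']); return T[:3,3],T[:3,:3]@np.array([p[0],p[1],1])
def at(n,uv,z):
    o,d=ray(n,uv); return o+d*(z-o[2])/d[2]
E
python3 - <<'E'
from h import *
k=[at('top',(366.4,315.3),95),at('side',(400.8,225.4),95)]
b=[at('top',(420,305.1),81),at('side',(401,199.3),81)]
c=[at('top',(343.3,342.4),60),at('top',(446.7,322.6),60)]
print(k,b,c,sep='\n')
d=np.load('pics/top0.npy'); print(d[315,366],d[305,420])
for v in (k,b):
    pass
km=np.mean(k,0);bm=np.mean(b,0)
for K,B in ((k[0],b[0]),(k[1],b[1]),(km,bm)):
    v=K-B; print('dist',np.linalg.norm(v[:2]),'yaw',np.degrees(np.arctan2(-v[0],v[1])))
v=c[0]-c[1];print('corner',np.linalg.norm(v[:2]),np.degrees(np.arctan2(-v[0],v[1])), np.mean(c,0))
for n,uv,z in (('red',(289,288),58),('green',(460,222),58)): print(n,at('top',uv,z))
E
```

```text
[array([491.32000835,   5.25862574,  95.        ]), array([489.96255583,   9.28970801,  95.        ])]
[array([507.27903897, -93.58092432,  81.        ]), array([505.16499492, -88.16155602,  81.        ])]
[array([441.84106372,  45.35091381,  60.        ]), array([ 473.6646002 , -146.68432641,   60.        ])]
965.4606 982.8366
dist 100.11966497365536 yaw 9.172046309583358
dist 98.62992961794045 yaw 8.866700094510326
dist 99.37444451785103 yaw 9.020517572000987
corner 194.65423438440607 9.40938222802469 [457.75283196 -50.6667063   60.        ]
red [542.41664256 143.36739302  58.        ]
green [ 661.44602995 -179.42459852   58.        ]
```

Both views agree with the given size (100 mm spacing measured as 99.4). I take the knob at about (490.6, 7.3), the button at about (506.2, -90.9), yaw about 9°. The camera offset of about 4 mm will be resolved by hovering. Now moving over the knob at the present height.

servo_tool --rows '[{"fingers": 8.5,"x": -1.0,"y": 1.0},{"x": -2.0,"y": 2.0},{"x": -2.5,"y": 2.6},{"x": -2.5,"y": 2.6},{"x": -2.5,"y": 2.6},{"x": -2.5,"y": 2.6},{"x": -2.5,"y": 2.6},{"x": -2.5,"y": 2.6},{"x": -2.5,"y": 2.6},{"x": -2.5,"y": 2.6}]'

```text
invalid input at $.rows[0]: expected keys fingers, x, y, z, turn
```

servo_tool --rows '[{"x": -2.5,"y": 2.6},{"x": -2.5,"y": 2.6},{"x": -2.5,"y": 2.6},{"x": -2.5,"y": 2.6},{"x": -2.5,"y": 2.6},{"x": -2.5,"y": 2.6},{"x": -2.5,"y": 2.6},{"x": -2.5,"y": 2.4},{"x": -2.5,"y": 2.0},{"x": -1.0,"y": 1.0}]'

```text
invalid input at $.rows[0]: expected keys fingers, x, y, z, turn
```

servo_tool --rows '[{},{},{}]'

```text
invalid input at $.rows[0]: expected keys fingers, x, y, z, turn
```

servo_tool --rows '[{"fingers": 8.5,"x": -1.0,"y": 1.0,"z": 0,"turn": 0},{"fingers": 8.5,"x": -2.0,"y": 2.0,"z": 0,"turn": 0},{"fingers": 8.5,"x": -2.5,"y": 2.6,"z": 0,"turn": 0},{"fingers": 8.5,"x": -2.5,"y": 2.6,"z": 0,"turn": 0},{"fingers": 8.5,"x": -2.5,"y": 2.6,"z": 0,"turn": 0},{"fingers": 8.5,"x": -2.5,"y": 2.6,"z": 0,"turn": 0},{"fingers": 8.5,"x": -2.5,"y": 2.6,"z": 0,"turn": 0},{"fingers": 8.5,"x": -2.5,"y": 2.6,"z": 0,"turn": 0},{"fingers": 8.5,"x": -2.5,"y": 2.6,"z": 0,"turn": 0},{"fingers": 8.5,"x": -2.5,"y": 2.6,"z": 0,"turn": 0}]'

```text
clock: 0.93
position: [336.0, -298.0, 231.1]
ee_rot: [-0.152, 0.988, 0.0, -0.0]
contact_force: [1.5, -0.1, 0.0]
gripper_width: 84.9
```

servo_tool --rows '[{"fingers": 8.5,"x": -2.7,"y": 2.8,"z": 0,"turn": 0},{"fingers": 8.5,"x": -2.7,"y": 2.8,"z": 0,"turn": 0},{"fingers": 8.5,"x": -2.7,"y": 2.8,"z": 0,"turn": 0},{"fingers": 8.5,"x": -2.7,"y": 2.8,"z": 0,"turn": 0},{"fingers": 8.5,"x": -2.7,"y": 2.8,"z": 0,"turn": 0},{"fingers": 8.5,"x": -2.7,"y": 2.7,"z": 0,"turn": 0},{"fingers": 8.5,"x": -2.7,"y": 2.7,"z": 0,"turn": 0},{"fingers": 8.5,"x": -2.5,"y": 2.5,"z": 0,"turn": 0},{"fingers": 8.5,"x": -1.5,"y": 1.5,"z": 0,"turn": 0},{"fingers": 8.5,"x": -1.0,"y": 1.0,"z": 0,"turn": 0}]'

```text
clock: 1.77
position: [491.0, 7.0, 230.8]
ee_rot: [-0.153, 0.988, 0.0, -0.0]
contact_force: [0.1, -1.1, 0.0]
gripper_width: 85.0
```

servo_tool --rows '[{"fingers": 8.5,"x": 0,"y": 0,"z": 3.0,"turn": 0},{"fingers": 8.5,"x": 0,"y": 0,"z": 3.0,"turn": 0},{"fingers": 8.5,"x": 0,"y": 0,"z": 2.0,"turn": 0},{"fingers": 8.5,"x": 0,"y": 0,"z": 1.0,"turn": 0},{"fingers": 8.5,"x": 0,"y": 0,"z": 0,"turn": 0}]'

```text
clock: 2.18
position: [488.0, 3.9, 138.5]
ee_rot: [-0.152, 0.988, -0.0, -0.003]
contact_force: [-0.3, 0.0, 0.1]
gripper_width: 84.8
```

```bash
python3 - <<'E'
from h import *
s=arm.read_state(); print(s['position'],s['joints'],s['ee_rot'],s['wrist_torque'],s['contact_force'])
for n,(x,y,w,h) in {'top':(300,250,180,110),'side':(320,130,160,150)}.items():
    p,d=arm.get_image(n); cv2.imwrite(f"pics/{n}2.png",p[:,:,::-1])
    c=p[y:y+h,x:x+w,::-1]; cv2.imwrite(f"pics/{n}2c.png",cv2.resize(c,None,fx=4,fy=4,interpolation=cv2.INTER_CUBIC))
E
```

```text
[487.99970247   3.91531483 138.452163  ] [ 3.41174624e-01  2.51415563e-01 -4.47820690e-01 -9.06260889e-04
 -8.78531281e-01 -1.60675238e+00] [-1.51729606e-01  9.88415832e-01 -3.11729122e-04 -3.48900802e-03] [-0.02239711 -0.00865746  0.02874068] [-0.28580721  0.03318769  0.10495923]
```

View pics/side2c.png

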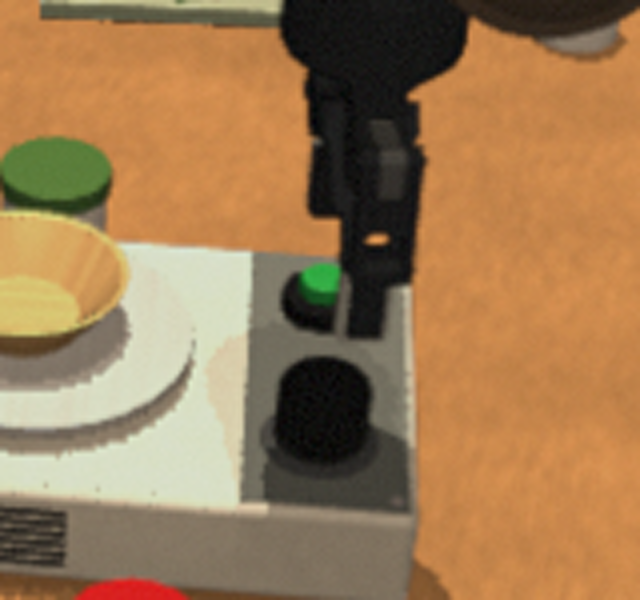

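View pics/top2c.png

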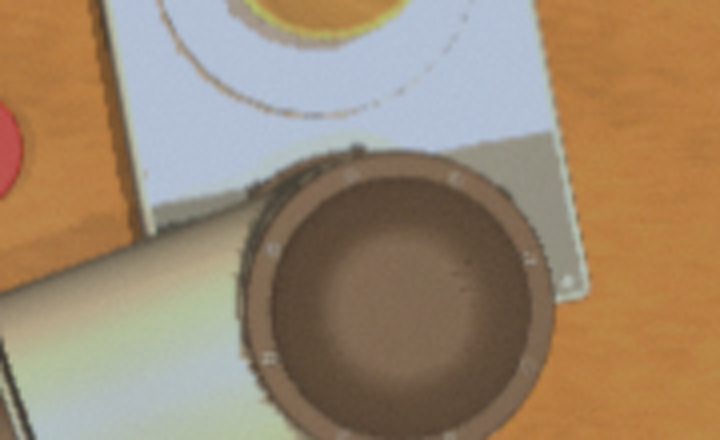

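servo_tool --rows '[{"fingers": 8.5,"x": 0,"y": 0,"z": 0,"turn": 0},{"fingers": 8.5,"x": 0,"y": 0,"z": 0,"turn": 0}]'

```text
clock: 2.45
position: [491.0, 4.9, 142.5]
ee_rot: [-0.152, 0.988, 0.0, 0.001]
contact_force: [-0.4, 0.8, 0.4]
gripper_width: 84.9
```

```bash
cat >> h.py <<'E'
def proj(n,P):
    m=arm.camera_model(n);T=np.array(m['pose']);q=T[:3,:3].T@(np.array(P,float)-T[:3,3])
    K=np.array([[m['fx'],0,m['cx']],[0,m['fy'],m['cy']],[0,0,1]])
    return cv2.projectPoints(q[None],np.zeros(3),np.zeros(3),K,np.array([m['k1'],0,0,0.]))[0].ravel()
E
python3 - <<'E'
from h import *
s=arm.read_state(); p=s['position']; print(p,s['ee_rot'],s['joints'])
from scipy.spatial.transform import Rotation as R
r=R.from_quat(s['ee_rot']).as_matrix();print(r.round(4).tolist())
for z in (-13,-5):
  for y in (42.5,57,-42.5,-57):
    for x in (-11,11):
        u=proj('side',p+r@np.array([x,y,z])); print(z,y,x,u.round(1),((u-[320,130])*4).round())
E
```

```text
[491.02673185   4.86454977 142.51032219] [-1.52223154e-01  9.88345361e-01  1.38767107e-04  1.24043616e-03] [ 3.41490802e-01  2.46771910e-01 -4.42358483e-01  2.50181486e-04
 -8.79177049e-01 -1.60681170e+00]
[[-0.9537, -0.3009, 0.0024], [-0.3009, 0.9537, 0.0007], [-0.0025, -0.0001, -1.0]]
-13 42.5 -11 [401.  211.1] [324. 324.]
-13 42.5 11 [414.1 211. ] [377. 324.]
-13 57 -11 [402.2 216.5] [329. 346.]
-13 57 11 [415.4 216.4] [382. 346.]
-13 -42.5 -11 [394.6 182.1] [298. 208.]
-13 -42.5 11 [406.9 182. ] [348. 208.]
-13 -57 -11 [393.5 177.5] [294. 190.]
-13 -57 11 [405.8 177.4] [343. 190.]
-5 42.5 -11 [400.5 214.9] [322. 340.]
-5 42.5 11 [413.6 214.9] [374. 339.]
-5 57 -11 [401.7 220.3] [327. 361.]
-5 57 11 [414.9 220.2] [380. 361.]
-5 -42.5 -11 [394.1 185.8] [297. 223.]
-5 -42.5 11 [406.4 185.8] [346. 223.]
-5 -57 -11 [393.1 181.2] [293. 205.]
-5 -57 11 [405.3 181.1] [341. 205.]
```

```bash
python3 - <<'E'
from h import *
for i in range(3):
    s=arm.read_state(); print(s['clock'],s['position'],s['joint_vel'].round(4)); arm.get_image('top')
s=arm.read_state(); print(s['clock'],s['position'],s['joints'])
E
```

```text
2.45 [491.02673185   4.86454977 142.51032219] [ 0.0023 -0.002  -0.0029 -0.0031  0.0017 -0.0006]
2.5 [490.93304951   4.91210562 142.42866136] [ 0.002   0.0012 -0.0043 -0.0027  0.0015  0.0009]
2.55 [490.77931118   4.88098219 142.27869549] [ 0.0012  0.0019 -0.0043 -0.0034  0.0014 -0.0012]
2.6 [490.68335811   4.91318961 142.11887498] [ 3.41723174e-01  2.47079306e-01 -4.43034468e-01  1.89783517e-05
 -8.78950659e-01 -1.60686241e+00]
```

servo_tool --rows '[{"fingers": 8.5,"x": -0.1,"y": 0.2,"z": 1.0,"turn": 0},{"fingers": 8.5,"x": 0,"y": 0,"z": 1.6,"turn": 0},{"fingers": 8.5,"x": 0,"y": 0,"z": 1.6,"turn": 0},{"fingers": 8.5,"x": 0,"y": 0,"z": 1.4,"turn": 0},{"fingers": 8.5,"x": 0,"y": 0,"z": 0.8,"turn": 0},{"fingers": 8.5,"x": 0,"y": 0,"z": 0.3,"turn": 0},{"fingers": 8.5,"x": 0,"y": 0,"z": 0,"turn": 0},{"fingers": 8.5,"x": 0,"y": 0,"z": 0,"turn": 0},{"fingers": 8.5,"x": 0,"y": 0,"z": 0,"turn": 0}]'

```text
clock: 3.35
position: [491.4, 7.3, 75.2]
ee_rot: [-0.152, 0.988, 0.0, 0.001]
contact_force: [-0.4, -0.1, 0.7]
gripper_width: 85.1
```

```bash
python3 - <<'E'
from h import *
s=arm.read_state(); print(s['position'],s['ee_rot'],s['wrist_torque'],s['contact_force'])
p,d=arm.get_image('side'); c=p[130:280,320:480,::-1]; cv2.imwrite("pics/side3c.png",cv2.resize(c,None,fx=4,fy=4,interpolation=cv2.INTER_CUBIC))
E
```

```text
[491.35611615   7.26355885  75.18174483] [-1.52404291e-01  9.88317791e-01  9.26618819e-05  9.31471922e-04] [ 0.00824056  0.0537602  -0.03849682] [-0.43071298 -0.08182134  0.6839639 ]
```

View pics/side3c.png

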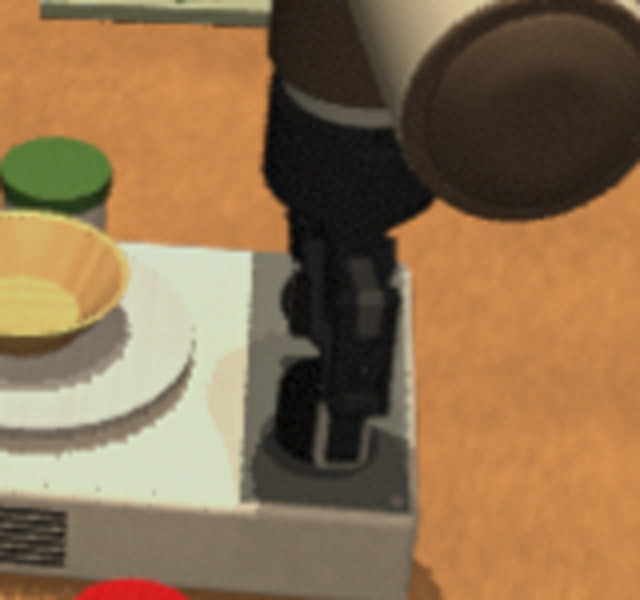

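```bash
python3 - <<'E'
from h import *
s=arm.read_state(); p=s['position']
from scipy.spatial.transform import Rotation as R
r=R.from_quat(s['ee_rot']).as_matrix()
for y in (42.5,57):
  for z in (-13,-8):
    for x in (-11,11):
        u=proj('side',p+r@np.array([x,y,z])); print(z,y,x,((u-[320,130])*4).round())
for x in (490,491.3):
  for y in (5,7.3,9.3): print(x,y,((proj('side',(x,y,95))-[320,130])*4).round())
E
```

```text
-13 42.5 -11 [307. 452.]
-13 42.5 11 [358. 452.]
-8 42.5 -11 [306. 461.]
-8 42.5 11 [357. 460.]
-13 57 -11 [312. 474.]
-13 57 11 [363. 473.]
-8 57 -11 [310. 483.]
-8 57 11 [361. 482.]
490 5 [325. 376.]
490 7.3 [324. 379.]
490 9.3 [323. 382.]
491.3 5 [322. 375.]
491.3 7.3 [321. 378.]
491.3 9.3 [320. 381.]
```

servo_tool --rows '[{"fingers": 8.5,"x": -0.1,"y": 0,"z": 0.5,"turn": 0},{"fingers": 8.5,"x": 0,"y": 0,"z": 0.3,"turn": 0},{"fingers": 8.5,"x": 0,"y": 0,"z": 0,"turn": 0},{"fingers": 8.5,"x": 0,"y": 0,"z": 0,"turn": 0}]'

```text
clock: 3.73
position: [491.4, 7.3, 66.0]
ee_rot: [-0.152, 0.988, -0.0, -0.0]
contact_force: [-0.1, -1.2, -0.1]
gripper_width: 85.3
```

servo_tool --rows '[{"fingers": 5.5,"x": 0,"y": 0,"z": 0,"turn": 0},{"fingers": 5.5,"x": 0,"y": 0,"z": 0,"turn": 0},{"fingers": 5.0,"x": 0,"y": 0,"z": 0,"turn": 0},{"fingers": 4.7,"x": 0,"y": 0,"z": 0,"turn": 0},{"fingers": 4.5,"x": 0,"y": 0,"z": 0,"turn": 0},{"fingers": 4.5,"x": 0,"y": 0,"z": 0,"turn": 0}]'

```text
clock: 4.23
position: [491.6, 7.4, 66.4]
ee_rot: [-0.152, 0.988, 0.0, 0.0]
contact_force: [-0.4, -0.2, -0.1]
gripper_width: 45.3
```

servo_tool --rows '[{"fingers": 4.3,"x": 0,"y": 0,"z": 0,"turn": 0},{"fingers": 4.2,"x": 0,"y": 0,"z": 0,"turn": 0},{"fingers": 4.1,"x": 0,"y": 0,"z": 0,"turn": 0},{"fingers": 4.1,"x": 0,"y": 0,"z": 0,"turn": 0}]'

```text
clock: 4.57
position: [492.1, 5.8, 66.9]
ee_rot: [-0.153, 0.988, -0.001, 0.0]
contact_force: [2.8, -8.6, 2.1]
gripper_width: 40.9
```

servo_tool --rows '[{"fingers": 4.1,"x": 0,"y": -0.15,"z": 0,"turn": 0},{"fingers": 4.1,"x": 0,"y": 0,"z": 0,"turn": 0},{"fingers": 4.1,"x": 0,"y": 0,"z": 0,"turn": 0}]'

```text
clock: 4.82
position: [492.1, 5.6, 66.4]
ee_rot: [-0.152, 0.988, -0.0, -0.0]
contact_force: [1.5, -2.9, 0.4]
gripper_width: 41.1
```

servo_tool --rows '[{"fingers": 3.9,"x": 0,"y": 0,"z": 0,"turn": 0},{"fingers": 3.8,"x": 0,"y": 0,"z": 0,"turn": 0},{"fingers": 3.8,"x": 0,"y": 0,"z": 0,"turn": 0},{"fingers": 3.8,"x": 0,"y": 0,"z": 0,"turn": 0}]'

```text
clock: 5.15
position: [492.2, 5.2, 66.8]
ee_rot: [-0.153, 0.988, -0.001, -0.0]
contact_force: [0.8, -6.1, 3.6]
gripper_width: 38.8
```

```bash
cat > st.py <<'E'
from h import *
from scipy.spatial.transform import Rotation as R
s=arm.read_state();r=R.from_quat(s['ee_rot']).as_matrix()
yaw=np.degrees(np.arctan2(r[1,1],r[0,1]))
print(s['clock'],'pos',s['position'].round(2),'yaw',yaw.round(2),'T',s['wrist_torque'].round(3),'F',s['contact_force'].round(2),'Ftool',(r.T@s['contact_force']).round(2),'j',s['joints'].round(4)[[0,5]],'e6',s['joint_efforts'][5].round(3),'w',round(s['gripper_width'],2))
E
python3 st.py
```

```text
5.15 pos [492.25   5.17  66.77] yaw 107.56 T [-1.856 -0.276 -0.01 ] F [ 0.83 -6.12  3.61] Ftool [ 1.05 -6.09 -3.6 ] j [ 0.3419 -1.6078] e6 0.001 w 38.75
```

servo_tool --rows '[{"fingers": 3.8,"x": 0,"y": -0.1,"z": 0,"turn": 0},{"fingers": 3.8,"x": 0,"y": 0,"z": 0,"turn": 0},{"fingers": 3.8,"x": 0,"y": 0,"z": 0,"turn": 0}]'

```text
clock: 5.4
position: [492.3, 5.1, 66.8]
ee_rot: [-0.152, 0.988, -0.0, -0.0]
contact_force: [-1.3, -1.7, 6.6]
gripper_width: 39.1
```

```bash
python3 st.py
```

```text
5.4 pos [492.31   5.07  66.76] yaw 107.53 T [-0.47   0.385  0.003] F [-1.3  -1.66  6.59] Ftool [ 1.74 -1.19 -6.59] j [ 0.3409 -1.6057] e6 0.025 w 39.06
```

servo_tool --rows '[{"fingers": 3.8,"x": 0,"y": 0,"z": 0,"turn": -1},{"fingers": 3.8,"x": 0,"y": 0,"z": 0,"turn": -1},{"fingers": 3.8,"x": 0,"y": 0,"z": 0,"turn": 0}]'

```text
clock: 5.65
position: [492.3, 5.1, 66.8]
ee_rot: [-0.17, 0.986, 0.0, -0.0]
contact_force: [-0.7, -2.1, 4.7]
gripper_width: 38.5
```

```bash
python3 st.py
```

```text
5.65 pos [492.3    5.11  66.76] yaw 109.53 T [-0.447  0.379 -0.206] F [-0.68 -2.1   4.75] Ftool [ 1.35 -1.75 -4.75] j [ 0.3409 -1.5708] e6 0.279 w 38.5
```

Torque rises right away (0.2 N m at 2°), so the knob started in a click place, and that cannot be place 0. It is safe to go on 8°.

servo_tool --rows '[{"fingers": 3.8,"x": 0,"y": 0,"z": 0,"turn": -1},{"fingers": 3.8,"x": 0,"y": 0,"z": 0,"turn": -1},{"fingers": 3.8,"x": 0,"y": 0,"z": 0,"turn": 0}]'

```text
clock: 5.9
position: [492.3, 5.1, 66.8]
ee_rot: [-0.187, 0.982, 0.0, -0.0]
contact_force: [-1.5, -1.9, 4.0]
gripper_width: 38.7
```

```bash
python3 st.py
```

```text
5.9 pos [492.3    5.15  66.76] yaw 111.53 T [-0.318  0.443 -0.131] F [-1.5  -1.94  4.05] Ftool [ 2.11 -1.25 -4.05] j [ 0.3409 -1.5357] e6 0.207 w 38.7
```

servo_tool --rows '[{"fingers": 3.8,"x": 0,"y": 0,"z": 0,"turn": -1},{"fingers": 3.8,"x": 0,"y": 0,"z": 0,"turn": -1},{"fingers": 3.8,"x": 0,"y": 0,"z": 0,"turn": -1},{"fingers": 3.8,"x": 0,"y": 0,"z": 0,"turn": 0}]'

```text
clock: 6.23
position: [492.3, 5.2, 66.8]
ee_rot: [-0.213, 0.977, 0.0, -0.0]
contact_force: [-1.1, -1.1, 5.6]
gripper_width: 38.7
```

```bash
python3 st.py
```

```text
6.2333 pos [492.27   5.22  66.78] yaw 114.55 T [-0.197  0.51  -0.048] F [-1.13 -1.14  5.55] Ftool [ 1.5  -0.57 -5.55] j [ 0.3411 -1.4831] e6 0.133 w 38.69
```

servo_tool --rows '[{"fingers": 3.8,"x": 0,"y": 0,"z": 0,"turn": -1},{"fingers": 3.8,"x": 0,"y": 0,"z": 0,"turn": -1},{"fingers": 3.8,"x": 0,"y": 0,"z": 0,"turn": -1},{"fingers": 3.8,"x": 0,"y": 0,"z": 0,"turn": 0}]'

```text
clock: 6.57
position: [492.2, 5.2, 66.8]
ee_rot: [-0.238, 0.971, 0.0, -0.0]
contact_force: [-2.3, -1.7, 5.2]
gripper_width: 38.9
```

```bash
python3 st.py
```

```text
6.5667 pos [492.23   5.24  66.77] yaw 117.57 T [-0.042  0.516 -0.025] F [-2.25 -1.71  5.18] Ftool [ 2.79 -0.47 -5.18] j [ 0.3411 -1.4304] e6 0.041 w 38.91
```

servo_tool --rows '[{"fingers": 3.8,"x": 0,"y": 0,"z": 0,"turn": -1},{"fingers": 3.8,"x": 0,"y": 0,"z": 0,"turn": -1},{"fingers": 3.8,"x": 0,"y": 0,"z": 0,"turn": -1},{"fingers": 3.8,"x": 0,"y": 0,"z": 0,"turn": 0}]'

```text
clock: 6.9
position: [492.2, 5.3, 66.8]
ee_rot: [-0.264, 0.965, 0.0, -0.0]
contact_force: [-1.9, -1.1, 5.8]
gripper_width: 38.9
```

```bash
python3 st.py
```

```text
6.9 pos [492.2    5.3   66.78] yaw 120.6 T [0.053 0.625 0.115] F [-1.9  -1.14  5.77] Ftool [ 2.22 -0.01 -5.77] j [ 0.3413 -1.3778] e6 -0.052 w 38.88
```

servo_tool --rows '[{"fingers": 3.8,"x": 0,"y": 0,"z": 0,"turn": -1},{"fingers": 3.8,"x": 0,"y": 0,"z": 0,"turn": -1},{"fingers": 3.8,"x": 0,"y": 0,"z": 0,"turn": 0}]'

```text
clock: 7.15
position: [492.2, 5.3, 66.8]
ee_rot: [-0.281, 0.96, 0.0, -0.0]
contact_force: [-2.3, -1.0, 6.4]
gripper_width: 39.0
```

```bash
python3 st.py
```

```text
7.15 pos [492.16   5.3   66.76] yaw 122.61 T [0.04  0.67  0.211] F [-2.27 -0.99  6.41] Ftool [ 2.45  0.39 -6.41] j [ 0.3413 -1.3427] e6 -0.101 w 39.04
```

servo_tool --rows '[{"fingers": 3.8,"x": 0,"y": 0,"z": 0,"turn": -1},{"fingers": 3.8,"x": 0,"y": 0,"z": 0,"turn": -1},{"fingers": 3.8,"x": 0,"y": 0,"z": 0,"turn": 0}]'

```text
clock: 7.4
position: [492.1, 5.3, 66.8]
ee_rot: [-0.298, 0.955, 0.0, -0.0]
contact_force: [-1.5, -0.5, 5.5]
gripper_width: 38.9
```

```bash
python3 st.py
```

```text
7.4 pos [492.12   5.33  66.76] yaw 124.62 T [0.144 0.713 0.221] F [-1.46 -0.55  5.53] Ftool [ 1.51  0.38 -5.53] j [ 0.3414 -1.3076] e6 -0.174 w 38.86
```

servo_tool --rows '[{"fingers": 3.8,"x": 0,"y": 0,"z": 0,"turn": -1},{"fingers": 3.8,"x": 0,"y": 0,"z": 0,"turn": 0}]'

```text
clock: 7.57
position: [492.1, 5.3, 66.8]
ee_rot: [-0.306, 0.952, 0.0, -0.0]
contact_force: [-2.3, 0.4, 5.9]
gripper_width: 38.5
```

```bash
python3 st.py
```

```text
7.5667 pos [492.08   5.34  66.76] yaw 125.64 T [0.173 0.73  0.229] F [-2.33  0.43  5.86] Ftool [ 1.65  1.71 -5.86] j [ 0.3414 -1.29  ] e6 -0.254 w 38.53
```

servo_tool --rows '[{"fingers": 3.8,"x": 0,"y": 0,"z": 0,"turn": -1},{"fingers": 3.8,"x": 0,"y": 0,"z": 0,"turn": 0}]'

```text
clock: 7.73
position: [492.1, 5.4, 66.8]
ee_rot: [-0.314, 0.949, 0.0, -0.0]
contact_force: [-1.7, -1.0, 5.5]
gripper_width: 38.6
```

```bash
python3 st.py
```

```text
7.7333 pos [492.12   5.38  66.78] yaw 126.63 T [0.121 0.658 0.244] F [-1.75 -0.99  5.51] Ftool [ 2.    0.25 -5.51] j [ 0.3415 -1.2728] e6 -0.165 w 38.57
```

servo_tool --rows '[{"fingers": 3.8,"x": 0,"y": 0,"z": 0,"turn": -1},{"fingers": 3.8,"x": 0,"y": 0,"z": 0,"turn": 0}]'

```text
clock: 7.9
position: [492.1, 5.4, 66.8]
ee_rot: [-0.322, 0.947, 0.0, -0.0]
contact_force: [-1.8, -0.0, 5.2]
gripper_width: 38.8
```

```bash
python3 st.py
```

```text
7.9 pos [492.12   5.38  66.78] yaw 127.61 T [0.03  0.714 0.137] F [-1.83 -0.    5.24] Ftool [ 1.46  1.12 -5.24] j [ 0.3415 -1.2556] e6 -0.052 w 38.8
```

servo_tool --rows '[{"fingers": 3.8,"x": 0,"y": 0,"z": 0,"turn": -1},{"fingers": 3.8,"x": 0,"y": 0,"z": 0,"turn": 0}]'

```text
clock: 8.07
position: [492.1, 5.4, 66.8]
ee_rot: [-0.33, 0.944, 0.0, -0.0]
contact_force: [-2.0, -0.7, 6.5]
gripper_width: 39.2
```

```bash
python3 st.py
```

```text
8.0667 pos [492.13   5.4   66.76] yaw 128.58 T [0.074 0.675 0.06 ] F [-1.96 -0.68  6.55] Ftool [ 1.95  0.69 -6.55] j [ 0.3414 -1.2385] e6 0.048 w 39.17
```

servo_tool --rows '[{"fingers": 3.8,"x": 0,"y": 0,"z": 0,"turn": -1},{"fingers": 3.8,"x": 0,"y": 0,"z": 0,"turn": 0}]'

```text
clock: 8.23
position: [492.1, 5.4, 66.8]
ee_rot: [-0.338, 0.941, 0.0, -0.0]
contact_force: [-2.2, 0.4, 6.1]
gripper_width: 38.7
```

```bash
python3 st.py
```

```text
8.2333 pos [492.12   5.43  66.76] yaw 129.56 T [ 0.153  0.68  -0.051] F [-2.25  0.35  6.09] Ftool [ 1.51  1.71 -6.09] j [ 0.3414 -1.2213] e6 0.143 w 38.7
```

servo_tool --rows '[{"fingers": 3.8,"x": 0,"y": 0,"z": 0,"turn": -1},{"fingers": 3.8,"x": 0,"y": 0,"z": 0,"turn": 0}]'

```text
clock: 8.4
position: [492.1, 5.4, 66.8]
ee_rot: [-0.346, 0.938, 0.0, -0.0]
contact_force: [-1.8, -0.0, 5.8]
gripper_width: 38.7
```

```bash
python3 st.py
```

```text
8.4 pos [492.12   5.44  66.76] yaw 130.53 T [ 0.125  0.733 -0.167] F [-1.76 -0.04  5.8 ] Ftool [ 1.36  1.11 -5.8 ] j [ 0.3414 -1.2042] e6 0.236 w 38.75
```

servo_tool --rows '[{"fingers": 3.8,"x": 0,"y": 0,"z": 0,"turn": -0.5},{"fingers": 3.8,"x": 0,"y": 0,"z": 0,"turn": 0}]'

```text
clock: 8.57
position: [492.1, 5.5, 66.8]
ee_rot: [-0.35, 0.937, 0.0, -0.0]
contact_force: [-2.1, 1.3, 6.7]
gripper_width: 38.8
```

```bash
python3 st.py
```

```text
8.5667 pos [492.1    5.46  66.77] yaw 131.0 T [ 0.206  0.724 -0.183] F [-2.11  1.26  6.65] Ftool [ 0.76  2.34 -6.65] j [ 0.3414 -1.1958] e6 0.203 w 38.79
```

servo_tool --rows '[{"fingers": 3.8,"x": 0,"y": 0,"z": 0,"turn": -0.5},{"fingers": 3.8,"x": 0,"y": 0,"z": 0,"turn": 0}]'

```text
clock: 8.73
position: [492.1, 5.5, 66.8]
ee_rot: [-0.354, 0.935, 0.0, -0.0]
contact_force: [-0.8, 1.2, 6.0]
gripper_width: 38.7
```

```bash
python3 st.py
```

```text
8.7333 pos [492.09   5.47  66.75] yaw 131.49 T [ 0.271  0.727 -0.166] F [-0.79  1.25  5.96] Ftool [-0.24  1.46 -5.96] j [ 0.3414 -1.1872] e6 0.219 w 38.74
```

servo_tool --rows '[{"fingers": 3.8,"x": 0,"y": 0,"z": 0,"turn": -0.5},{"fingers": 3.8,"x": 0,"y": 0,"z": 0,"turn": 0}]'

```text
clock: 8.9
position: [492.1, 5.5, 66.8]
ee_rot: [-0.358, 0.934, 0.0, -0.0]
contact_force: [-1.8, 0.3, 5.7]
gripper_width: 38.7
```

```bash
python3 st.py
```

```text
8.9 pos [492.11   5.47  66.77] yaw 132.0 T [ 0.277  0.796 -0.161] F [-1.81  0.26  5.74] Ftool [ 1.17  1.41 -5.74] j [ 0.3414 -1.1784] e6 0.179 w 38.69
```

servo_tool --rows '[{"fingers": 3.8,"x": 0,"y": 0,"z": 0,"turn": -0.5},{"fingers": 3.8,"x": 0,"y": 0,"z": 0,"turn": 0}]'

```text
clock: 9.07
position: [492.1, 5.5, 66.8]
ee_rot: [-0.362, 0.932, 0.0, -0.0]
contact_force: [-2.1, 0.3, 5.9]
gripper_width: 39.1
```

```bash
python3 st.py
```

```text
9.0667 pos [492.08   5.49  66.77] yaw 132.51 T [ 0.234  0.764 -0.134] F [-2.1   0.35  5.92] Ftool [ 1.31  1.68 -5.92] j [ 0.3415 -1.1696] e6 0.168 w 39.06
```

servo_tool --rows '[{"fingers": 3.8,"x": 0,"y": 0,"z": 0,"turn": -0.5},{"fingers": 3.8,"x": 0,"y": 0,"z": 0,"turn": -0.5},{"fingers": 3.8,"x": 0,"y": 0,"z": 0,"turn": 0}]'

```text
clock: 9.32
position: [492.1, 5.5, 66.8]
ee_rot: [-0.371, 0.929, 0.0, -0.0]
contact_force: [-1.7, 0.9, 7.0]
gripper_width: 38.9
```

```bash
python3 st.py
```

```text
9.3167 pos [492.1    5.51  66.77] yaw 133.52 T [ 0.39   0.855 -0.135] F [-1.68  0.92  6.98] Ftool [ 0.58  1.83 -6.97] j [ 0.3415 -1.152 ] e6 0.144 w 38.89
```

servo_tool --rows '[{"fingers": 3.8,"x": 0,"y": 0,"z": 0,"turn": -0.5},{"fingers": 3.8,"x": 0,"y": 0,"z": 0,"turn": -0.5},{"fingers": 3.8,"x": 0,"y": 0,"z": 0,"turn": 0}]'

```text
clock: 9.57
position: [492.1, 5.5, 66.8]
ee_rot: [-0.379, 0.925, 0.0, -0.0]
contact_force: [-2.9, 0.7, 5.6]
gripper_width: 38.9
```

```bash
python3 st.py
```

```text
9.5667 pos [492.06   5.5   66.78] yaw 134.53 T [ 0.294  0.799 -0.187] F [-2.87  0.72  5.63] Ftool [ 1.54  2.53 -5.63] j [ 0.3415 -1.1344] e6 0.145 w 38.92
```

servo_tool --rows '[{"fingers": 3.8,"x": 0,"y": 0,"z": 0,"turn": -0.5},{"fingers": 3.8,"x": 0,"y": 0,"z": 0,"turn": -0.5},{"fingers": 3.8,"x": 0,"y": 0,"z": 0,"turn": 0}]'

```text
clock: 9.82
position: [492.0, 5.5, 66.8]
ee_rot: [-0.387, 0.922, 0.0, -0.0]
contact_force: [-2.4, -0.7, 6.0]
gripper_width: 39.0
```

```bash
python3 st.py
```

```text
9.8167 pos [492.04   5.52  66.75] yaw 135.53 T [ 0.325  0.826 -0.148] F [-2.39 -0.66  5.98] Ftool [ 2.14  1.25 -5.97] j [ 0.3415 -1.1169] e6 0.115 w 38.97
```

servo_tool --rows '[{"fingers": 3.8,"x": 0,"y": 0,"z": 0,"turn": -1},{"fingers": 3.8,"x": 0,"y": 0,"z": 0,"turn": -1},{"fingers": 3.8,"x": 0,"y": 0,"z": 0,"turn": 0}]'

```text
clock: 10.07
position: [492.0, 5.5, 66.8]
ee_rot: [-0.403, 0.915, 0.0, -0.0]
contact_force: [-2.7, 0.6, 5.6]
gripper_width: 38.9
```

```bash
python3 st.py
```

```text
10.0667 pos [492.01   5.53  66.79] yaw 137.56 T [ 0.414  0.903 -0.057] F [-2.73  0.58  5.6 ] Ftool [ 1.42  2.41 -5.6 ] j [ 0.3416 -1.0815] e6 0.106 w 38.86
```

servo_tool --rows '[{"fingers": 3.8,"x": 0,"y": 0,"z": 0,"turn": -1},{"fingers": 3.8,"x": 0,"y": 0,"z": 0,"turn": -1},{"fingers": 3.8,"x": 0,"y": 0,"z": 0,"turn": 0}]'

```text
clock: 10.32
position: [492.0, 5.5, 66.8]
ee_rot: [-0.419, 0.908, 0.0, -0.0]
contact_force: [-1.3, 1.3, 6.9]
gripper_width: 39.0
```

```bash
python3 st.py
```

```text
10.3167 pos [491.97   5.55  66.77] yaw 139.58 T [0.442 0.951 0.039] F [-1.29  1.28  6.94] Ftool [-0.14  1.82 -6.94] j [ 0.3417 -1.0464] e6 0.007 w 38.95
```

Passed one intermediate place at ~129° and its midpoint at ~139.5°. The next place is expected at ~150°.

servo_tool --rows '[{"fingers": 3.8,"x": 0,"y": 0,"z": 0,"turn": -1},{"fingers": 3.8,"x": 0,"y": 0,"z": 0,"turn": -1},{"fingers": 3.8,"x": 0,"y": 0,"z": 0,"turn": -1},{"fingers": 3.8,"x": 0,"y": 0,"z": 0,"turn": -1},{"fingers": 3.8,"x": 0,"y": 0,"z": 0,"turn": -1},{"fingers": 3.8,"x": 0,"y": 0,"z": 0,"turn": -1},{"fingers": 3.8,"x": 0,"y": 0,"z": 0,"turn": 0}]'

```text
clock: 10.9
position: [491.8, 5.6, 66.8]
ee_rot: [-0.467, 0.884, 0.0, -0.0]
contact_force: [-2.6, 0.7, 6.5]
gripper_width: 38.6
```

```bash
python3 st.py
```

```text
10.9 pos [491.84   5.6   66.75] yaw 145.62 T [0.539 1.029 0.208] F [-2.63  0.73  6.46] Ftool [ 0.88  2.59 -6.46] j [ 0.3419 -0.9411] e6 -0.145 w 38.61
```

servo_tool --rows '[{"fingers": 3.8,"x": 0,"y": 0,"z": 0,"turn": -1},{"fingers": 3.8,"x": 0,"y": 0,"z": 0,"turn": -1},{"fingers": 3.8,"x": 0,"y": 0,"z": 0,"turn": 0}]'

```text
clock: 11.15
position: [491.8, 5.6, 66.7]
ee_rot: [-0.482, 0.876, 0.0, -0.0]
contact_force: [-2.8, 1.4, 6.1]
gripper_width: 39.2
```

```bash
python3 st.py
```

```text
11.15 pos [491.8    5.59  66.74] yaw 147.63 T [0.599 1.066 0.195] F [-2.8   1.41  6.09] Ftool [ 0.31  3.13 -6.09] j [ 0.3419 -0.9061] e6 -0.147 w 39.21
```

servo_tool --rows '[{"fingers": 3.8,"x": 0,"y": 0,"z": 0,"turn": -1},{"fingers": 3.8,"x": 0,"y": 0,"z": 0,"turn": 0}]'

```text
clock: 11.32
position: [491.8, 5.6, 66.8]
ee_rot: [-0.489, 0.872, 0.0, -0.0]
contact_force: [-3.2, 1.5, 7.0]
gripper_width: 39.2
```

```bash
python3 st.py
```

```text
11.3167 pos [491.81   5.62  66.76] yaw 148.6 T [0.536 1.017 0.178] F [-3.18  1.5   6.96] Ftool [ 0.38  3.5  -6.95] j [ 0.3419 -0.8891] e6 -0.067 w 39.21
```

servo_tool --rows '[{"fingers": 3.8,"x": 0,"y": 0,"z": 0,"turn": -1},{"fingers": 3.8,"x": 0,"y": 0,"z": 0,"turn": 0}]'

```text
clock: 11.48
position: [491.8, 5.6, 66.8]
ee_rot: [-0.497, 0.868, 0.0, -0.0]
contact_force: [-3.7, 1.4, 7.0]
gripper_width: 39.0
```

```bash
python3 st.py
```

```text
11.4833 pos [491.79   5.62  66.77] yaw 149.58 T [0.54  0.994 0.031] F [-3.7   1.41  6.96] Ftool [ 0.66  3.91 -6.96] j [ 0.3419 -0.8719] e6 0.033 w 38.99
```

servo_tool --rows '[{"fingers": 3.8,"x": 0,"y": 0.05,"z": 0,"turn": -1},{"fingers": 3.8,"x": 0,"y": 0,"z": 0,"turn": 0}]'

```text
clock: 11.65
position: [491.8, 5.7, 66.8]
ee_rot: [-0.504, 0.864, 0.0, 0.0]
contact_force: [-1.0, 0.3, 6.3]
gripper_width: 39.1
```

```bash
python3 st.py
```

```text
11.65 pos [491.77   5.69  66.75] yaw 150.56 T [ 0.045  0.598 -0.034] F [-1.03  0.32  6.26] Ftool [ 0.22  1.06 -6.26] j [ 0.3423 -0.8557] e6 0.134 w 39.13
```

servo_tool --rows '[{"fingers": 3.8,"x": 0,"y": 0,"z": 0,"turn": -1},{"fingers": 3.8,"x": 0,"y": 0,"z": 0,"turn": 0}]'

```text
clock: 11.82
position: [491.8, 5.7, 66.8]
ee_rot: [-0.512, 0.859, 0.0, 0.0]
contact_force: [-1.5, -0.0, 6.1]
gripper_width: 38.7
```

```bash
python3 st.py
```

```text
11.8167 pos [491.78   5.73  66.78] yaw 151.54 T [ 0.109  0.693 -0.141] F [-1.51 -0.04  6.12] Ftool [ 0.76  1.31 -6.12] j [ 0.3423 -0.8385] e6 0.238 w 38.7
```

servo_tool --rows '[{"fingers": 3.8,"x": 0,"y": 0,"z": 0,"turn": -0.5},{"fingers": 3.8,"x": 0,"y": 0,"z": 0,"turn": 0}]'

```text
clock: 11.98
position: [491.8, 5.7, 66.8]
ee_rot: [-0.515, 0.857, 0.0, 0.0]
contact_force: [-2.6, 0.9, 6.2]
gripper_width: 39.1
```

```bash
python3 st.py
```

```text
11.9833 pos [491.77   5.74  66.77] yaw 152.01 T [ 0.15   0.703 -0.24 ] F [-2.56  0.85  6.24] Ftool [ 0.45  2.66 -6.24] j [ 0.3423 -0.8301] e6 0.257 w 39.09
```

servo_tool --rows '[{"fingers": 3.8,"x": 0,"y": 0,"z": 0,"turn": -0.5},{"fingers": 3.8,"x": 0,"y": 0,"z": 0,"turn": 0}]'

```text
clock: 12.15
position: [491.7, 5.7, 66.8]
ee_rot: [-0.519, 0.855, 0.0, 0.0]
contact_force: [-1.4, 0.4, 6.0]
gripper_width: 38.9
```

```bash
python3 st.py
```

```text
12.15 pos [491.73   5.74  66.75] yaw 152.49 T [ 0.208  0.687 -0.24 ] F [-1.37  0.39  5.96] Ftool [ 0.28  1.4  -5.96] j [ 0.3423 -0.8216] e6 0.253 w 38.9
```

servo_tool --rows '[{"fingers": 3.8,"x": 0,"y": 0,"z": 0,"turn": -0.5},{"fingers": 3.8,"x": 0,"y": 0,"z": 0,"turn": 0}]'

```text
clock: 12.32
position: [491.7, 5.7, 66.8]
ee_rot: [-0.523, 0.853, 0.0, -0.0]
contact_force: [-1.9, 0.8, 6.2]
gripper_width: 38.6
```

```bash
python3 st.py
```

```text
12.3167 pos [491.72   5.74  66.75] yaw 153.01 T [ 0.202  0.782 -0.176] F [-1.93  0.77  6.23] Ftool [ 0.19  2.07 -6.23] j [ 0.3423 -0.8127] e6 0.2 w 38.59
```

servo_tool --rows '[{"fingers": 3.8,"x": 0,"y": 0,"z": 0,"turn": -0.4},{"fingers": 3.8,"x": 0,"y": 0,"z": 0,"turn": 0}]'

```text
clock: 12.48
position: [491.7, 5.7, 66.8]
ee_rot: [-0.525, 0.851, 0.0, -0.0]
contact_force: [-1.6, 1.2, 6.3]
gripper_width: 38.8
```

```bash
python3 st.py
```

```text
12.4833 pos [491.72   5.74  66.76] yaw 153.4 T [ 0.153  0.746 -0.197] F [-1.6   1.18  6.28] Ftool [-0.34  1.96 -6.28] j [ 0.3423 -0.8058] e6 0.224 w 38.81
```

servo_tool --rows '[{"fingers": 3.8,"x": 0,"y": 0,"z": 0,"turn": -0.6},{"fingers": 3.8,"x": 0,"y": 0,"z": 0,"turn": 0}]'

```text
clock: 12.65
position: [491.7, 5.8, 66.8]
ee_rot: [-0.53, 0.848, 0.0, 0.0]
contact_force: [-1.6, 1.3, 6.7]
gripper_width: 39.0
```

```bash
python3 st.py
```

```text
12.65 pos [491.73   5.76  66.78] yaw 154.01 T [ 0.187  0.725 -0.19 ] F [-1.61  1.31  6.71] Ftool [-0.48  2.02 -6.7 ] j [ 0.3423 -0.7952] e6 0.23 w 38.96
```

servo_tool --rows '[{"fingers": 3.8,"x": 0,"y": 0,"z": 0,"turn": -0.5},{"fingers": 3.8,"x": 0,"y": 0,"z": 0,"turn": 0}]'

```text
clock: 12.82
position: [491.7, 5.8, 66.8]
ee_rot: [-0.533, 0.846, 0.0, 0.0]
contact_force: [-1.8, 0.7, 6.0]
gripper_width: 38.4
```

```bash
python3 st.py
```

```text
12.8167 pos [491.71   5.77  66.77] yaw 154.48 T [ 0.152  0.644 -0.294] F [-1.85  0.73  5.96] Ftool [ 0.14  1.98 -5.96] j [ 0.3423 -0.7869] e6 0.318 w 38.39
```

servo_tool --rows '[{"fingers": 3.8,"x": 0,"y": 0,"z": 0,"turn": -0.5},{"fingers": 3.8,"x": 0,"y": 0,"z": 0,"turn": 0}]'

```text
clock: 12.98
position: [491.7, 5.8, 66.8]
ee_rot: [-0.537, 0.844, 0.0, 0.0]
contact_force: [-1.0, 0.8, 5.8]
gripper_width: 38.9
```

```bash
python3 st.py
```

```text
12.9833 pos [491.68   5.77  66.76] yaw 154.96 T [ 0.226  0.769 -0.349] F [-1.    0.78  5.82] Ftool [-0.28  1.23 -5.82] j [ 0.3423 -0.7783] e6 0.383 w 38.89
```

servo_tool --rows '[{"fingers": 3.8,"x": 0,"y": 0,"z": 0,"turn": -0.3},{"fingers": 3.8,"x": 0,"y": 0,"z": 0,"turn": 0}]'

```text
clock: 13.15
position: [491.7, 5.8, 66.8]
ee_rot: [-0.539, 0.842, 0.0, 0.0]
contact_force: [-1.5, 1.3, 5.4]
gripper_width: 38.7
```

```bash
python3 st.py
```

```text
13.15 pos [491.71   5.79  66.78] yaw 155.24 T [ 0.171  0.683 -0.41 ] F [-1.5   1.28  5.44] Ftool [-0.54  1.9  -5.44] j [ 0.3422 -0.7733] e6 0.417 w 38.67
```

Torque has risen steadily to 0.41 N m without turning round, so this is the end stop. Places: 0 at ~150°, 1 at ~129°, 2 at ~107.6°; place 3 should be at ~86.5°. Now turning clockwise.

servo_tool --rows '[{"fingers": 3.8,"x": 0,"y": 0,"z": 0,"turn": 1.5},{"fingers": 3.8,"x": 0,"y": 0,"z": 0,"turn": 1.5},{"fingers": 3.8,"x": 0,"y": 0,"z": 0,"turn": 2},{"fingers": 3.8,"x": 0,"y": 0,"z": 0,"turn": 0},{"fingers": 3.8,"x": 0,"y": 0,"z": 0,"turn": 0}]'

```text
clock: 13.57
position: [491.7, 5.7, 66.7]
ee_rot: [-0.502, 0.865, 0.0, -0.0]
contact_force: [-1.7, 0.4, 5.3]
gripper_width: 39.1
```

```bash
python3 st.py
```

```text
13.5667 pos [491.74   5.67  66.75] yaw 150.32 T [ 0.059  0.637 -0.105] F [-1.68  0.44  5.31] Ftool [ 0.45  1.67 -5.31] j [ 0.3422 -0.8598] e6 0.066 w 39.15
```

servo_tool --rows '[{"fingers": 3.8,"x": 0,"y": 0,"z": 0,"turn": 1.5},{"fingers": 3.8,"x": 0,"y": 0,"z": 0,"turn": 1.5},{"fingers": 3.8,"x": 0,"y": 0,"z": 0,"turn": 0}]'

```text
clock: 13.82
position: [491.8, 5.6, 66.8]
ee_rot: [-0.48, 0.877, 0.0, -0.0]
contact_force: [-2.1, -0.7, 6.0]
gripper_width: 38.9
```

```bash
python3 st.py
```

```text
13.8167 pos [491.79   5.64  66.77] yaw 147.35 T [0.105 0.695 0.229] F [-2.07 -0.74  5.98] Ftool [ 1.74  1.34 -5.98] j [ 0.3423 -0.912 ] e6 -0.304 w 38.9
```

servo_tool --rows '[{"fingers": 3.8,"x": 0,"y": 0,"z": 0,"turn": 1.5},{"fingers": 3.8,"x": 0,"y": 0,"z": 0,"turn": 1.5},{"fingers": 3.8,"x": 0,"y": 0,"z": 0,"turn": 1.5},{"fingers": 3.8,"x": 0,"y": 0,"z": 0,"turn": 1.5},{"fingers": 3.8,"x": 0,"y": 0,"z": 0,"turn": 1.5},{"fingers": 3.8,"x": 0,"y": 0,"z": 0,"turn": 0}]'

```text
clock: 14.32
position: [491.9, 5.6, 66.8]
ee_rot: [-0.421, 0.907, 0.0, 0.0]
contact_force: [-1.4, -0.4, 5.1]
gripper_width: 38.9
```

```bash
python3 st.py
```

```text
14.3167 pos [491.93   5.6   66.76] yaw 139.8 T [-0.035  0.503 -0.02 ] F [-1.36 -0.43  5.05] Ftool [ 1.2   0.76 -5.05] j [ 0.3421 -1.0436] e6 -0.115 w 38.92
```

servo_tool --rows '[{"fingers": 3.8,"x": 0,"y": 0,"z": 0,"turn": 1.5},{"fingers": 3.8,"x": 0,"y": 0,"z": 0,"turn": 1.5},{"fingers": 3.8,"x": 0,"y": 0,"z": 0,"turn": 1.5},{"fingers": 3.8,"x": 0,"y": 0,"z": 0,"turn": 1.5},{"fingers": 3.8,"x": 0,"y": 0,"z": 0,"turn": 0}]'

```text
clock: 14.73
position: [492.1, 5.6, 66.8]
ee_rot: [-0.373, 0.928, 0.0, 0.0]
contact_force: [-1.3, 0.0, 5.6]
gripper_width: 38.6
```

```bash
python3 st.py
```

```text
14.7333 pos [492.06   5.55  66.76] yaw 133.76 T [-0.231  0.452 -0.16 ] F [-1.28  0.03  5.63] Ftool [ 0.9   0.91 -5.63] j [ 0.3419 -1.1488] e6 0.06 w 38.61
```

servo_tool --rows '[{"fingers": 3.8,"x": 0,"y": 0,"z": 0,"turn": 1.5},{"fingers": 3.8,"x": 0,"y": 0,"z": 0,"turn": 1.5},{"fingers": 3.8,"x": 0,"y": 0,"z": 0,"turn": 1.5},{"fingers": 3.8,"x": 0,"y": 0,"z": 0,"turn": 0}]'

```text
clock: 15.07
position: [492.1, 5.5, 66.8]
ee_rot: [-0.336, 0.942, -0.0, 0.0]
contact_force: [-1.0, -0.8, 5.3]
gripper_width: 38.8
```

```bash
python3 st.py
```

```text
15.0667 pos [492.08   5.45  66.76] yaw 129.29 T [-0.377  0.311 -0.09 ] F [-1.04 -0.84  5.27] Ftool [ 1.34  0.01 -5.27] j [ 0.3418 -1.2268] e6 -0.026 w 38.8
```

One click felt (zero torque at ~129°). Going on.

servo_tool --rows '[{"fingers": 3.8,"x": 0,"y": 0,"z": 0,"turn": 1.5},{"fingers": 3.8,"x": 0,"y": 0,"z": 0,"turn": 1.5},{"fingers": 3.8,"x": 0,"y": 0,"z": 0,"turn": 1.5},{"fingers": 3.8,"x": 0,"y": 0,"z": 0,"turn": 0}]'

```text
clock: 15.4
position: [492.1, 5.4, 66.8]
ee_rot: [-0.3, 0.954, -0.0, 0.0]
contact_force: [0.1, -1.9, 4.9]
gripper_width: 39.0
```

```bash
python3 st.py
```

```text
15.4 pos [492.1    5.38  66.77] yaw 124.86 T [-0.314  0.379  0.225] F [ 0.12 -1.87  4.94] Ftool [ 0.97 -1.61 -4.94] j [ 0.3418 -1.3044] e6 -0.28 w 38.97
```

servo_tool --rows '[{"fingers": 3.8,"x": 0,"y": 0,"z": 0,"turn": 1.5},{"fingers": 3.8,"x": 0,"y": 0,"z": 0,"turn": 1.5},{"fingers": 3.8,"x": 0,"y": 0,"z": 0,"turn": 1.5},{"fingers": 3.8,"x": 0,"y": 0,"z": 0,"turn": 1.5},{"fingers": 3.8,"x": 0,"y": 0,"z": 0,"turn": 1.5},{"fingers": 3.8,"x": 0,"y": 0,"z": 0,"turn": 1.5},{"fingers": 3.8,"x": 0,"y": 0,"z": 0,"turn": 1.5},{"fingers": 3.8,"x": 0,"y": 0,"z": 0,"turn": 1.5},{"fingers": 3.8,"x": 0,"y": 0,"z": 0,"turn": 0}]'

```text
clock: 16.15
position: [492.3, 5.2, 66.8]
ee_rot: [-0.198, 0.98, -0.0, 0.0]
contact_force: [-0.8, -2.8, 6.1]
gripper_width: 38.8
```

```bash
python3 st.py
```

```text
16.15 pos [492.29   5.22  66.77] yaw 112.79 T [-0.703  0.109 -0.203] F [-0.81 -2.83  6.13] Ftool [ 1.84 -2.29 -6.13] j [ 0.3413 -1.5147] e6 0.077 w 38.82
```

servo_tool --rows '[{"fingers": 3.8,"x": 0,"y": 0,"z": 0,"turn": 1.5},{"fingers": 3.8,"x": 0,"y": 0,"z": 0,"turn": 1.5},{"fingers": 3.8,"x": 0,"y": 0,"z": 0,"turn": 1.5},{"fingers": 3.8,"x": 0,"y": 0,"z": 0,"turn": 0}]'

```text
clock: 16.48
position: [492.3, 5.1, 66.8]
ee_rot: [-0.159, 0.987, -0.0, 0.0]
contact_force: [0.4, -2.9, 5.4]
gripper_width: 38.9
```

```bash
python3 st.py
```

```text
16.4833 pos [492.29   5.11  66.77] yaw 108.32 T [-0.912  0.07  -0.093] F [ 0.37 -2.89  5.36] Ftool [ 0.56 -2.86 -5.36] j [ 0.3413 -1.5929] e6 -0.013 w 38.87
```

Two clicks (~107.5°). Now the third, to ~86°.

servo_tool --rows '[{"fingers": 3.8,"x": 0,"y": -0.05,"z": 0,"turn": 1.5},{"fingers": 3.8,"x": 0,"y": 0,"z": 0,"turn": 1.5},{"fingers": 3.8,"x": 0,"y": 0,"z": 0,"turn": 1.5},{"fingers": 3.8,"x": 0,"y": 0,"z": 0,"turn": 0}]'

```text
clock: 16.82
position: [492.3, 5.0, 66.8]
ee_rot: [-0.121, 0.993, 0.0, 0.0]
contact_force: [-1.1, -1.2, 6.1]
gripper_width: 38.8
```

```bash
python3 st.py
```

```text
16.8167 pos [492.3    5.    66.78] yaw 103.88 T [-0.215  0.329  0.178] F [-1.07 -1.18  6.08] Ftool [ 1.32 -0.89 -6.08] j [ 0.3408 -1.6694] e6 -0.275 w 38.8
```

servo_tool --rows '[{"fingers": 3.8,"x": 0,"y": 0,"z": 0,"turn": 1.5},{"fingers": 3.8,"x": 0,"y": 0,"z": 0,"turn": 1.5},{"fingers": 3.8,"x": 0,"y": 0,"z": 0,"turn": 1.5},{"fingers": 3.8,"x": 0,"y": 0,"z": 0,"turn": 1.5},{"fingers": 3.8,"x": 0,"y": 0,"z": 0,"turn": 1.5},{"fingers": 3.8,"x": 0,"y": 0,"z": 0,"turn": 1.5},{"fingers": 3.8,"x": 0,"y": 0,"z": 0,"turn": 1.5},{"fingers": 3.8,"x": 0,"y": 0,"z": 0,"turn": 1.5},{"fingers": 3.8,"x": 0,"y": 0,"z": 0,"turn": 0}]'

```text
clock: 17.57
position: [492.4, 4.8, 66.8]
ee_rot: [-0.016, 1.0, 0.0, 0.0]
contact_force: [-0.5, -2.1, 5.5]
gripper_width: 39.2
```

```bash
python3 st.py
```

```text
17.5667 pos [492.37   4.77  66.77] yaw 91.8 T [-0.594  0.244 -0.119] F [-0.53 -2.15  5.49] Ftool [ 0.59 -2.13 -5.49] j [ 0.3403 -1.8799] e6 0.025 w 39.2
```

servo_tool --rows '[{"fingers": 3.8,"x": 0,"y": 0,"z": 0,"turn": 1.5},{"fingers": 3.8,"x": 0,"y": 0,"z": 0,"turn": 1.5},{"fingers": 3.8,"x": 0,"y": 0,"z": 0,"turn": 1.5},{"fingers": 3.8,"x": 0,"y": 0,"z": 0,"turn": 0}]'

```text
clock: 17.9
position: [492.4, 4.7, 66.8]
ee_rot: [0.023, 1.0, -0.0, 0.0]
contact_force: [-0.3, -2.3, 5.3]
gripper_width: 39.3
```

```bash
python3 st.py
```

```text
17.9 pos [492.38   4.68  66.76] yaw 87.31 T [-0.874  0.168 -0.161] F [-0.32 -2.33  5.26] Ftool [ 0.21 -2.34 -5.26] j [ 0.3403 -1.9584] e6 0.028 w 39.32
```

Nearly there; one degree more, with a small side correction, then release.

servo_tool --rows '[{"fingers": 3.8,"x": 0,"y": -0.04,"z": 0,"turn": 1},{"fingers": 3.8,"x": 0,"y": 0,"z": 0,"turn": 0},{"fingers": 3.8,"x": 0,"y": 0,"z": 0,"turn": 0}]'

```text
clock: 18.15
position: [492.4, 4.6, 66.8]
ee_rot: [0.032, 1.0, 0.0, 0.0]
contact_force: [-1.1, -1.1, 5.5]
gripper_width: 38.5
```

```bash
python3 st.py
```

```text
18.15 pos [492.37   4.62  66.76] yaw 86.38 T [-0.306  0.291 -0.071] F [-1.15 -1.08  5.46] Ftool [ 1.07 -1.15 -5.46] j [ 0.3399 -1.9739] e6 0.029 w 38.54
```

servo_tool --rows '[{"fingers": 3.8,"x": 0,"y": 0,"z": 0,"turn": 0.5},{"fingers": 4.2,"x": 0,"y": 0,"z": 0,"turn": 0},{"fingers": 5.0,"x": 0,"y": 0,"z": 0,"turn": 0},{"fingers": 6.5,"x": 0,"y": 0,"z": 0,"turn": 0},{"fingers": 6.5,"x": 0,"y": 0,"z": 0,"turn": 0},{"fingers": 6.5,"x": 0,"y": 0,"z": 0,"turn": 0},{"fingers": 6.5,"x": 0,"y": 0,"z": 0,"turn": 0},{"fingers": 6.5,"x": 0,"y": 0,"z": 0,"turn": 0}]'

```text
clock: 18.82
position: [492.0, 4.4, 66.2]
ee_rot: [0.036, 0.999, 0.0, -0.0]
contact_force: [-0.2, 0.5, -0.3]
gripper_width: 65.4
```

```bash
python3 st.py
```

```text
18.8167 pos [492.04   4.4   66.21] yaw 85.83 T [-0.03  -0.049  0.035] F [-0.19  0.46 -0.34] Ftool [0.22 0.44 0.34] j [ 0.3397 -1.9832] e6 0.001 w 65.42
```

Released, zero contact. Lift, move over the button, close the fingers.

servo_tool --rows '[{"fingers": 6.5,"x": 0,"y": 0,"z": -1.0,"turn": 0},{"fingers": 6.5,"x": 0,"y": 0,"z": -1.8,"turn": 0},{"fingers": 6.5,"x": 0,"y": 0,"z": -2.0,"turn": 0},{"fingers": 6.5,"x": 0,"y": 0,"z": -1.7,"turn": 0},{"fingers": 0,"x": -0.5,"y": -1.9,"z": 0,"turn": 0},{"fingers": 0,"x": -0.6,"y": -2.5,"z": 0,"turn": 0},{"fingers": 0,"x": -0.6,"y": -2.5,"z": 0,"turn": 0},{"fingers": 0,"x": -0.4,"y": -1.7,"z": 0,"turn": 0},{"fingers": 0,"x": -0.2,"y": -1.0,"z": 0,"turn": 0},{"fingers": 0,"x": 0,"y": 0,"z": 0,"turn": 0}]'

```text
clock: 19.65
position: [508.0, -94.5, 131.1]
ee_rot: [0.038, 0.999, -0.0, -0.0]
contact_force: [0.5, 0.6, 0.1]
gripper_width: -0.4
```

servo_tool --rows '[{"fingers": 0,"x": 0,"y": 0,"z": 0,"turn": 0},{"fingers": 0,"x": 0,"y": 0,"z": 0,"turn": 0},{"fingers": 0,"x": 0,"y": 0,"z": 0,"turn": 0}]'

```text
clock: 19.9
position: [507.9, -92.3, 131.3]
ee_rot: [0.036, 0.999, 0.0, -0.0]
contact_force: [-0.9, -0.1, 0.6]
gripper_width: -0.0
```

```bash
python3 st.py; python3 - <<'E'
from h import *
p,d=arm.get_image('side'); c=p[130:280,320:480,::-1]; cv2.imwrite("pics/side4c.png",cv2.resize(c,None,fx=4,fy=4,interpolation=cv2.INTER_CUBIC))
E
```

```text
19.9 pos [507.93 -92.3  131.31] yaw 85.89 T [-0.038 -0.004  0.036] F [-0.92 -0.14  0.6 ] Ftool [ 0.91 -0.2  -0.6 ] j [ 0.1349 -1.7774] e6 -0.002 w -0.04
```

View pics/side4c.png

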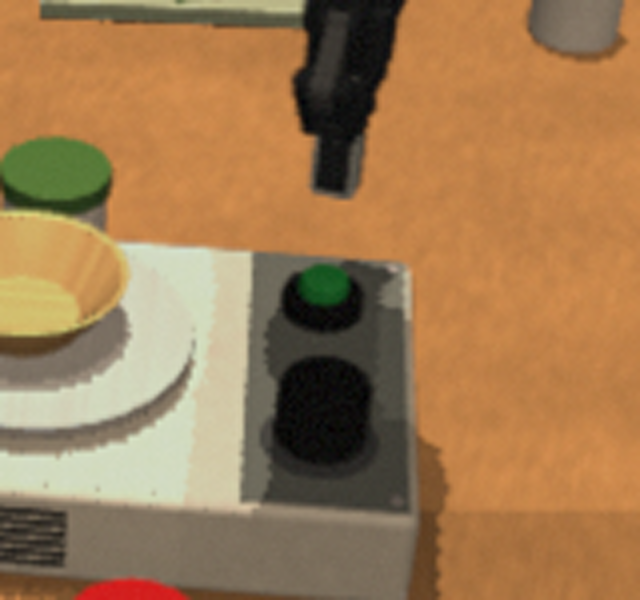

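```bash
python3 - <<'E'
from h import *
for P in ((508,-92.3,131.3),(508,-92.3,81),(508,-93.5,81),(512,-93.5,81)): print(P,((proj('side',P)-[320,130])*4).round(1))
E
```

```text
(508, -92.3, 131.3) [329.8 183.8]
(508, -92.3, 81) [319.6 271.3]
(508, -93.5, 81) [320.1 269.9]
(512, -93.5, 81) [311.8 268.5]
```

The tip sits right over the button: the finger and button pixels share the same offset from their projections (about +5, +10 crop px). The knob and bowl are undisturbed. Descending.

servo_tool --rows '[{"fingers": 0,"x": 0,"y": -0.1,"z": 1.0,"turn": 0},{"fingers": 0,"x": 0,"y": 0,"z": 1.5,"turn": 0},{"fingers": 0,"x": 0,"y": 0,"z": 1.3,"turn": 0},{"fingers": 0,"x": 0,"y": 0,"z": 0.6,"turn": 0},{"fingers": 0,"x": 0,"y": 0,"z": 0.2,"turn": 0},{"fingers": 0,"x": 0,"y": 0,"z": 0,"turn": 0},{"fingers": 0,"x": 0,"y": 0,"z": 0,"turn": 0},{"fingers": 0,"x": 0,"y": 0,"z": 0,"turn": 0}]'

```text
clock: 20.62
position: [508.5, -94.0, 86.0]
ee_rot: [0.036, 0.999, 0.0, 0.001]
contact_force: [0.6, -0.0, -0.2]
gripper_width: 0.3
```

```bash
python3 st.py
```

```text
20.6167 pos [508.53 -93.97  85.97] yaw 85.84 T [ 0.031 -0.055  0.024] F [ 0.62 -0.02 -0.21] Ftool [-0.62  0.03  0.21] j [ 0.1315 -1.7751] e6 -0.0 w 0.32
```

servo_tool --rows '[{"fingers": 0,"x": 0,"y": 0,"z": 0.3,"turn": 0},{"fingers": 0,"x": 0,"y": 0,"z": 0.2,"turn": 0},{"fingers": 0,"x": 0,"y": 0,"z": 0.2,"turn": 0},{"fingers": 0,"x": 0,"y": 0,"z": 0.2,"turn": 0},{"fingers": 0,"x": 0,"y": 0,"z": 0,"turn": 0},{"fingers": 0,"x": 0,"y": 0,"z": 0,"turn": 0}]'

```text
clock: 21.12
position: [508.3, -94.0, 76.7]
ee_rot: [0.036, 0.999, -0.0, 0.0]
contact_force: [-0.3, 0.7, 3.9]
gripper_width: 0.1
```

```bash
python3 st.py
```

```text
21.1167 pos [508.35 -94.03  76.66] yaw 85.83 T [0.195 0.075 0.024] F [-0.33  0.74  3.87] Ftool [ 0.38  0.71 -3.88] j [ 0.1314 -1.7751] e6 0.001 w 0.1
```

Force is 3.9 N near the 5 mm travel. A little further until a firm stop.

servo_tool --rows '[{"fingers": 0,"x": 0,"y": 0,"z": 0.1,"turn": 0},{"fingers": 0,"x": 0,"y": 0,"z": 0.1,"turn": 0},{"fingers": 0,"x": 0,"y": 0,"z": 0,"turn": 0},{"fingers": 0,"x": 0,"y": 0,"z": 0,"turn": 0}]'

```text
clock: 21.45
position: [508.4, -94.0, 75.9]
ee_rot: [0.036, 0.999, -0.0, 0.001]
contact_force: [-3.4, 1.4, 13.2]
gripper_width: -0.0
```

```bash
python3 st.py
```

```text
21.45 pos [508.36 -94.03  75.93] yaw 85.87 T [ 0.628  0.962 -0.055] F [-3.44  1.38 13.19] Ftool [  3.52   1.13 -13.19] j [ 0.1317 -1.7751] e6 0.004 w -0.03
```

Bottomed out (13 N at 75.9 mm). Retract.

servo_tool --rows '[{"fingers": 0,"x": 0,"y": 0,"z": -0.5,"turn": 0},{"fingers": 0,"x": 0,"y": 0,"z": -1.0,"turn": 0},{"fingers": 0,"x": 0,"y": 0,"z": -2.0,"turn": 0},{"fingers": 0,"x": 0,"y": 0,"z": -3.0,"turn": 0},{"fingers": 0,"x": 0,"y": 0,"z": -3.0,"turn": 0},{"fingers": 0,"x": 0,"y": 0,"z": -2.0,"turn": 0},{"fingers": 0,"x": 0,"y": 0,"z": -1.0,"turn": 0},{"fingers": 0,"x": 0,"y": 0,"z": 0,"turn": 0},{"fingers": 0,"x": 0,"y": 0,"z": 0,"turn": 0},{"fingers": 0,"x": 0,"y": 0,"z": 0,"turn": 0}]'

```text
clock: 22.28
position: [506.7, -94.0, 197.4]
ee_rot: [0.037, 0.999, 0.0, -0.002]
contact_force: [-0.8, -0.2, -0.6]
gripper_width: 0.1
```

```bash
python3 st.py; python3 - <<'E'
from h import *
p,d=arm.get_image('side'); c=p[130:280,320:480,::-1]; cv2.imwrite("pics/side5c.png",cv2.resize(c,None,fx=4,fy=4,interpolation=cv2.INTER_CUBIC))
E
```

```text
22.2833 pos [506.68 -94.05 197.43] yaw 85.79 T [ 0.034 -0.006  0.048] F [-0.76 -0.25 -0.62] Ftool [ 0.74 -0.3   0.62] j [ 0.1313 -1.7751] e6 0.0 w 0.05
```

View pics/side5c.png

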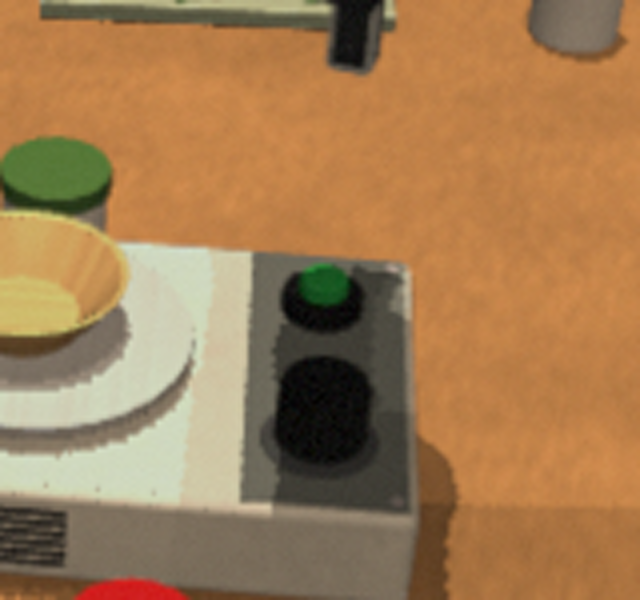

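The button (325,282) is out again, and the bowl and pots are where they were. The gripper is clear.

```bash
python3 -c "
from bench import arm
print(arm.job_done())"
```

```text
the job is handed in; nothing more can be done
None
```

The selector is set three clicks clockwise from its anticlockwise stop, and the start button was then pressed fully in and has come out again. The job is handed in, and the robot's clock stood at about 22 s of the 72 s allowed.

- **Stop:** I turned the knob anticlockwise until the measured torque climbed to 0.41 N m without turning round. That is past the 0.35 N m that marks the stop and below the 0.6 N m that damages it.
- **Clicks:** Click places felt at tool yaw of about 150° (zero), 129°, 107.5° and 86.4°, evenly about 21° apart. I let go near 86°, and contact force was then about zero.
- **Button:** It was pressed until it bottomed out, at 13 N with the tip at 75.9 mm. The last picture shows it out again.
- **Surroundings:** That picture, a close crop of the turntable, shows the bowl and green pot where they were, and the part of the red pot in view unmoved. The other paint things are outside it; the arm never went near them.

**Not confirmed or disagreeing:**
- The knob has no marks, so its final place rests on torque and angle alone. I did not grip it again after letting go to check how it settled.
- The torque at the third place read -0.07 N m rather than exactly zero. The first two places gave similar readings.
- The two cameras disagreed by about 4 mm sideways. Centring the grip on the knob settled this in favour of the top camera.

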